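# Unlatch the battery pack from its charging dock

## Robot

A 6-joint arm with a two-finger parallel gripper is mounted at the origin on a cart in front of the work surface, level with it; the furniture and walls round the work are solid. World frame = base frame: x ahead of the robot, y to its left, z up, the work surface at z = 0. Lengths are in m, angles in rad, forces in N, time in s.
With the tool pointing down it reaches from about 0.225 to 0.875 m from the base axis. Payload 3.4 kg.
Tool frame: the origin (TCP) lies where the fingers leave the gripper's body, on its centre line; the fingertips stand 73 mm ahead of it and the grasp point (between the pads) lies 54 mm ahead of it (robot.pinch_z is the distance from the TCP to the grasp point, in m); z points along the fingers, y is the line along which they close (so a half turn about z gives the same grasp; the last joint's range is limited). The gripper opens to 85 mm and grips with 20 to 120 N. Pads are 22 mm wide; open, the fingers measure 114 mm over their backs; the gripper's body (76 mm by 85 mm) begins 54 mm behind the grasp point. The pads swing forward as they close: fully open they stand 13 mm farther back than shut.
Start: joints at [-1.423, 0.276, 1.505, -0, 1.361, -0.121], TCP at [0.153, -0.554, 0.304] pointing down, gripper open.
Joint ranges: [-2.89, 2.89], [-0.75, 2.08], [0.22, 2.7], [-1.18, 4.32], [0.11, 2.71], [-2.7, 2.7]. Speed limits (rad/s): [2.57, 2.57, 3.14, 3.14, 3.14, 3.14].

## Interface

Orientations are given as a unit quaternion [x, y, z, w].
In Python, from cell import telemetry, grab_frame, ticket, robot gives the robot as it stands.
- The arm moves only by the tool carry_out, never from a script. Its arguments are lists of equal length, an entry for each row: "rot": the turn, a rotation vector about the tool's x, y, z normalised to -1 to 1, where 1 is 0.5 rad, a list of three; "delta_pos": the shift along the tool's x, y, z normalised to -1 to 1, where 1 is 0.3 m, a list of three; "grip": the finger opening in mm, from 0 to 85.4. A call has 1 to 8 rows; each row is the pose to reach, as a shift and turn from the pose commanded when the call began, along the tool's axes at that moment; what a row does not reach only later rows make up. A row lasts 1/8 s, in which the tool goes at most 62.5 mm and 10.7 degrees, less where a joint would pass 70% of its speed; a pose out of reach is approached as far as the arm can. A call with a number of a shift or a turn outside -1 to 1 is refused whole. A call with a gripper value outside its range is refused whole. The fingers move at their own pace and stop on an object; "squeeze" is the grip in N (left out, the last holds). Time passes only in rows, so rows that repeat a pose let the fingers close. It gives the time, the measured TCP pose, the force, the opening and the grip force at its end, in the units of the state.
- telemetry.read_state(): the state, without advancing time (a new reading comes with each control period).
- grab_frame(name): name is "side" or "top"; returns a dict with "img" (420x560x3 uint8, blue, green, red), "intrinsics" (3x3 intrinsics, pixels), "k1" (the pictures are not rectified: a ray, as slopes to the right and down, at radius r is drawn at 1 + k1 r^2 times it, then the intrinsics apply), "world_to_cam" (4x4, takes a point from world to camera coordinates). Camera axes: x right, y up, looking along -z (the intrinsics and any distortion apply to the point x, -y, -z); pixel columns grow to the right and rows downward; lengths in m; the calibration is good to about 2 mm. A picture is of the moment at which its call begins. There is no depth.
- ticket.finish_job(): hands the job in; it is judged then, once.
The state is a dict: "time_s": time; "joint_positions": joint angles; "qvel": joint speeds; "joint_efforts": joint torques, N m; "ee_pos": TCP position; "tool_rot": TCP orientation; "contact_force": force on the tool from outside, world axes, zero at the start; "ft_torque": the same for the moment, N m; "grip_width": opening from 0.0 (shut) to 1.0 (fully open); "finger_force": force on a finger pad.
Only numpy, scipy, OpenCV 4.12 (cv2) and the standard library are available. Lean on these libraries where they do the work, as an engineer would, in place of code of your own. Each camera call takes 0.05 s, during which the arm holds its last target. There are 200 camera calls.

## Task

Take the latched battery pack out of its charging dock: squeeze its sprung snap tab fully in against the thumb pad opposite, and lift the pack straight out with the tab held in. Do not force or wedge the pack against the dock (keep every push or pull of the hand against it light, within about 5 N), then stand the pack gently upright near the middle of the notebook and let go, leaving the other things where they are.

Things in the scene. Friction and masses are not known exactly. Their poses are not given: they have to be found in the camera images.
- pack_centre (a point): Centre of the battery pack, a white upright block 50 (x) x 36 (y) x 90 (z) mm, about 0.18 kg, standing in the dock's bay. On its axis, 45 mm above its underside; z up, +y towards the black snap tab, -y towards the black thumb pad. In the bay it has 1 mm of play on each of its four sides, and 1 mm upwards before the latch holds it.
- pack_grip (a point): Point on the pack's axis 67 mm above its underside, at the height of the middle of the tab and thumb pad, where to squeeze; axes as pack_centre. Both are 24 mm wide (x), 22 mm high. Tab face: 26 mm from here in +y when out, 20 mm pressed. Thumb pad face: 20 to 32 mm from here in -y (a stiff adjustable pad, left anywhere in that range, not measured), so the middle of the squeeze must be felt.
- battery_pack: The same pack, by the centre of its underside; same axes. Fingers that close on tab and thumb pad off-centre push the pack against the wall of the bay: follow the sideways force with the hand until both sides press alike. Fingertips that sink as they close also drag it down on the bay's floor: follow that force too. Pushed at tab height, the pack bears on rim and floor with nearly three times the push. The thumb pad holds its place up to 80 N.
- snap_tab (a joint): Travel of the snap tab into the pack, m: 0 out, 0.006 fully pressed (stop). Spring about 4 N at the start, 10 N at the stop; it comes out by itself. A nose on the tab, down in the bay, catches 4 mm under a lip of the dock: the pack comes free only with the tab pressed 5 mm or more, held so until the pack has risen 20 mm.
- charging_dock: Fixed grey charging dock, foot 104 (x) x 88 (y) x 8 mm with a bay (inside 52 x 38 mm) whose floor is 8 mm and whose rim is 44 mm above the table; outside of the bay 64 x 62 mm. Origin at the centre of its underside on the table; the pack stands with the same axes at its middle. The pack is clear of it when raised 36 mm.
- log_book: Fixed closed spiral notebook lying flat, 210 (x) x 152 (y) mm; its cover, on which the pack is to stand, is 11 mm above the table. Origin at the centre of its underside.
- tin: Bystander: round white tin, 90 mm across, 32 mm high. Origin at the centre of its underside.
- board: Bystander: small green circuit board, 34 x 62 x 8 mm. Origin at the centre of its underside.
- magnet_block: Bystander: small red magnetizer block, 21 x 34 x 18 mm. Origin at the centre of its underside.
There are look-alikes about, which are no part of the job. Leave any green look-alike of the battery_pack alone.

How it is judged:
On the way, in this order (a step that is already met when the one before it is completed fails the run):
1. the snap tab is pressed in at least 4.5 mm while the pack still sits in the bay (value of joint snap_tab above 0.0045 m and z of battery_pack in the frame of charging_dock below 0.014 m), for 0.1 s.
2. the pack is lifted out of the bay, held by the fingers, upright (z of battery_pack in the frame of charging_dock above 0.046 m and angle between battery_pack's own z axis and vertical below 0.2 rad and contact force between the fingers and battery_pack above 1 N), for 0.2 s.
At the end, for the whole second after the job is handed in: the pack stands upright (within 0.1 rad) and still on the notebook's cover, its middle within 70 mm (along the long side) and 45 mm (along the short side) of the notebook's middle (x of battery_pack in the frame of log_book between -0.07 and 0.07 m and y of battery_pack in the frame of log_book between -0.045 and 0.045 m and z of battery_pack in the frame of log_book between 0.007 and 0.016 m and angle between battery_pack's own z axis and vertical below 0.1 rad and linear speed of battery_pack below 0.02 m/s and contact force between battery_pack and log_book above 0.3 N); the robot touches nothing.
It fails at once if the pack is forced against the dock with more than 18 N in all (contact force between battery_pack and charging_dock above 18 N).
It fails at once if the pack is dropped or banged on the notebook (more than 30 N) (contact force between battery_pack and log_book above 30 N).
It fails at once if the tin is moved by more than 20 mm (distance of tin from where it was at the start of the episode above 0.02 m).
It fails at once if the circuit board is moved by more than 20 mm (distance of board from where it was at the start of the episode above 0.02 m).
It fails at once if the magnetizer block is moved by more than 20 mm (distance of magnet_block from where it was at the start of the episode above 0.02 m).
It also fails if it takes over 67 s, if anything falls off the work surface, if the arm or the gripper's body presses on something with over 40 N, if the wrist force passes 120 N, or if a joint passes its speed limit or range.

## Working session

There is one attempt and no reset: what is moved stays moved. The work goes in short steps, Python scripts to look and compute and a tool call to move; the robot and the scene stay as the last step left them, time stands still between calls to the robot, and variables do not carry over. Pictures are saved under pics/ and viewed, at most 10 in all, crops included, and the job is handed in when it is done.

Besides the shell and the picture viewer there is one more tool, called after ">>>" as name(argument=value, ...) on one line, values as JSON. carry_out: Moves the arm, as the interface text tells. Its arguments: {"type":"object","properties":{"rot":{"type":"array","items":{"type":"array","items":{"type":"number","minimum":-1,"maximum":1}}},"delta_pos":{"type":"array","items":{"type":"array","items":{"type":"number","minimum":-1,"maximum":1}}},"grip":{"type":"array","items":{"type":"number"}},"squeeze":{"type":"number"}},"required":["rot","delta_pos","grip"]}

```bash
mkdir -p pics; ls; python3 - <<'E'
from cell import telemetry, grab_frame, robot
import cv2
print(telemetry.read_state()); print(robot.pinch_z)
for n in("side","top"):
    f=grab_frame(n); cv2.imwrite(f"pics/{n}0.png",f["img"]); print(n,f["intrinsics"],f["k1"],f["world_to_cam"])
E
```

```text
pics
{'time_s': 0.0, 'joint_positions': array([-1.42301349e+00,  2.76633009e-01,  1.50613977e+00, -6.56723086e-07,
        1.36067780e+00, -1.20989660e-01]), 'qvel': array([-0.00176625,  0.00066358, -0.00089713,  0.00141981,  0.00089408,
       -0.00063896]), 'joint_efforts': array([ 7.71495047e-05, -4.16778839e+01, -2.45804644e+01, -1.54647597e-05,
        1.09538849e-02, -8.30200548e-06]), 'ee_pos': array([ 0.15263322, -0.55397077,  0.30301525]), 'tool_rot': array([ 9.90983313e-01,  1.33982129e-01, -1.27655743e-05, -9.28872648e-04]), 'contact_force': array([-0.86676622,  0.65060111,  0.44400609]), 'ft_torque': array([-0.00458959, -0.02664513,  0.02699765]), 'finger_force': 0.0, 'grip_width': 1.0008904601529374}
0.0539
side [[445.39694476   0.         278.63325058]
 [  0.         445.39694476 215.48406335]
 [  0.           0.           1.        ]] -0.027976177599566884 [[-0.798738   -0.60114787  0.02527536  0.4144062 ]
 [ 0.36210054 -0.44672058  0.81812219 -0.22306304]
 [-0.48052139  0.6626175   0.57448867 -0.84596856]
 [ 0.          0.          0.          1.        ]]
top [[468.83847327   0.         279.35183487]
 [  0.         468.83847327 206.84236077]
 [  0.           0.           1.        ]] -0.015200817885717364 [[ 0.01853888 -0.99981371  0.00537135  0.0213653 ]
 [ 0.99357497  0.01902257  0.1115658  -0.49659421]
 [-0.11164719  0.00326854  0.99374253 -1.17355602]
 [ 0.          0.          0.          1.        ]]
```

View pics/top0.png

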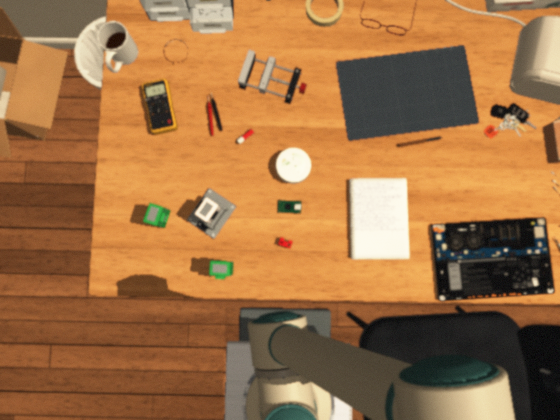

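View pics/side0.png

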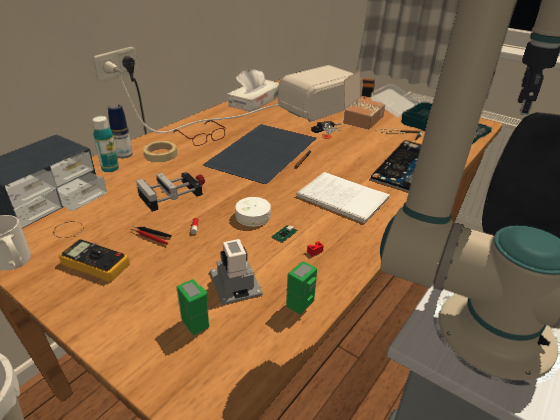

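The top view shows the dock at about (212,212) with the white pack's top at (207,209). The white notebook is at (380,218), the tin at (293,165), the board at (289,207) and the magnet at (285,243). The green look-alikes are at (156,215) and (221,269). In the side view the dock is at about (236,280).

```bash
python3 - <<'E'
import cv2,numpy as np
t=cv2.imread("pics/top0.png");s=cv2.imread("pics/side0.png")
a=cv2.resize(t[180:245,180:245],(400,400),interpolation=cv2.INTER_CUBIC)
b=cv2.resize(s[230:310,200:280],(400,400),interpolation=cv2.INTER_CUBIC)
cv2.imwrite("pics/c0.png",np.hstack([a,b]))
E
```

```text
(no output)
```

View pics/c0.png

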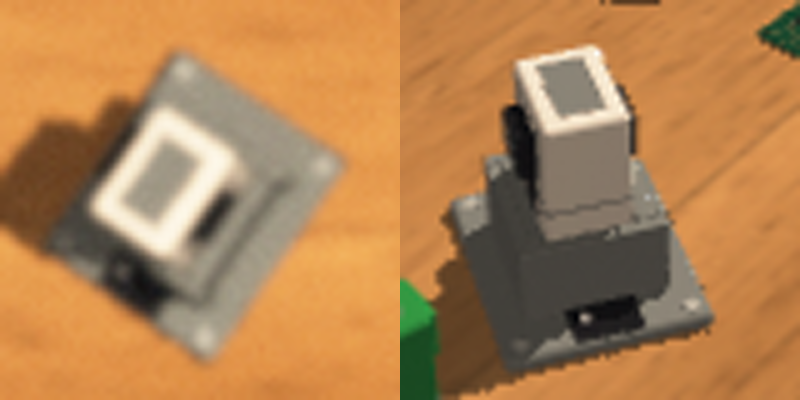

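```bash
cat > h.py <<'E'
import numpy as np, cv2
from scipy.optimize import least_squares
from scipy.spatial.transform import Rotation as R
from cell import telemetry, grab_frame
def proj(f,P):
    P=np.atleast_2d(P); c=P@f["world_to_cam"][:3,:3].T+f["world_to_cam"][:3,3]
    s=np.c_[c[:,0]/-c[:,2], c[:,1]/c[:,2]]
    s=s*(1+f["k1"]*(s**2).sum(1))[:,None]
    return s@np.diag(np.diag(f["intrinsics"])[:2])+f["intrinsics"][:2,2]
def box(p,lx,ly,z):
    c,s=np.cos(p[2]),np.sin(p[2]); q=np.array([[1,1],[1,-1],[-1,-1],[-1,1]])*[lx/2,ly/2]
    return np.c_[q@np.array([[c,s],[-s,c]])+p[:2],np.full(4,z)]
def fit(obs,p0,off=0):
    # obs: (frame,pix list,lx,ly,z); nearest-corner matching
    def res(p):
        r=[]
        for f,px,lx,ly,z in obs:
            q=proj(f,box(p,lx,ly,z))
            for u in px: d=q-u; r+=list(d[np.argmin((d**2).sum(1))])
        return r
    s=least_squares(res,p0,loss='soft_l1'); return s.x,np.round(s.fun if False else res(s.x),1)
E
python3 - <<'E'
from h import *
T,S=grab_frame("top"),grab_frame("side")
tc=lambda a:np.array(a)/(400/65)+180-.4
sc=lambda a:np.array(a)/5+[200,230]-.4
def ground(f,u,z):
    return least_squares(lambda p:(proj(f,[p[0],p[1],z])-u)[0],[.5,0]).x
c=ground(T,[212,212],.01); print(c)
foot=(T,tc([(180,50),(345,165),(210,362),(50,245)]),.104,.088,.008)
pt=(T,tc([(160,105),(248,160),(182,258),(92,205)]),.05,.036,.098)
ps=(S,sc([(115,60),(200,45),(235,118),(145,137)]),.05,.036,.098)
fs=(S,sc([(52,200),(315,320)]),.104,.088,.008)
for y0 in (.6,-.6):
    for o in ([foot],[pt],[ps],[foot,pt,ps]): print(y0,*fit(o,[*c,y0]))
nb=[[350,179],[407,178],[409,259],[351,259]]
print(fit([(T,nb,.21,.152,.011)],[*ground(T,[380,218],.011),1.57]))
for n,u in dict(tin=(293,165),board=(289,207),mag=(285,243),gr=(221,269),gr2=(156,215)).items(): print(n,ground(T,u,.02))
print(S["img"].shape, proj(S,[[*c,.1]]))
E
```

```text
[0.48127818 0.20521933]
0.6 [0.47904104 0.2064382  1.01345461] [-4.4  0.4  2.   3.2  5.1 -0.4 -2.2 -3.2]
0.6 [0.47949894 0.20455165 0.96099741] [-2.1  0.4  0.1  3.5  1.9 -0.3 -0.1 -3.9]
0.6 [0.47545267 0.20734156 1.22294453] [-3.7  5.1  1.4  0.1  3.3 -4.9 -1.2 -0.2]
0.6 [0.47876929 0.20528538 1.00971724] [-3.8  0.5  2.4  3.5  5.4 -0.2 -1.8 -3.2 -3.1  0.9 -0.2  3.2  2.1 -0.3
 -0.4 -3.  -3.4  1.9  3.6 -0.1  2.  -4.  -4.6 -2.5]
-0.6 [ 0.47909593  0.20709887 -0.57989169] [ 0.2 -0.6  1.  -0.4 -0.1  0.6 -1.8  0.4]
-0.6 [ 0.47938092  0.20444173 -0.5577187 ] [ 1.3 -0.2 -0.6 -1.1 -1.5  0.3  0.7  0.8]
-0.6 [ 0.47574102  0.2072032  -0.58431   ] [-0.2  0.   0.1 -0.3  0.   0.2  0.   0.1]
-0.6 [ 0.47798169  0.20596749 -0.57793109] [ 0.6 -0.2  1.4 -0.1  0.4  1.  -1.3  0.9  0.9  0.3 -1.2 -0.3 -2.4  0.9
 -0.   1.1 -0.6 -0.6 -0.4 -1.  -0.4 -0.7 -0.3 -0.7]
(array([ 0.47340563, -0.22964163,  1.85808134]), array([-17.5,  21.8,   2.3,   1.7,  17.6, -23.4,  -2.1,  -1.6]))
tin [ 0.60734857 -0.00283157]
board [0.4970394  0.00580515]
mag [0.40422438 0.01452627]
gr [0.33525125 0.17596988]
gr2 [0.46977991 0.34761798]
(420, 560, 3) [[232.86877954 245.03140889]]
```

```bash
cat >> h.py <<'E'
def plan(target,yang,n=1,st=None):
    """split the way to TCP target, tool y at world angle yang, tool down, in n calls"""
    s=st or telemetry.read_state(); p=np.array(s["ee_pos"]); q=R.from_quat(s["tool_rot"])
    yd=np.array([np.cos(yang),np.sin(yang),0]); z=np.array([0,0,-1.]); g=R.from_matrix(np.c_[np.cross(yd,z),yd,z])
    rv=(q.inv()*g).as_rotvec()
    if abs(rv[2])>2.5: print("big turn",rv)
    d=(np.array(target)-p)/n
    for i in range(n):
        qi=q*R.from_rotvec(rv*i/n)
        print("pos",np.round(qi.inv().apply(d)/.3,4),"rot",np.round(rv/n/.5,4))
E
python3 - <<'E'
from h import *
plan([.478,.206,.22],np.pi/2-.578,5)
E
```

```text
pos [ 0.3437 -0.4309  0.0561] rot [-2.000e-04 -5.000e-04 -9.179e-01]
pos [ 0.499  -0.2341  0.0559] rot [-2.000e-04 -5.000e-04 -9.179e-01]
pos [0.5511 0.0112 0.0558] rot [-2.000e-04 -5.000e-04 -9.179e-01]
pos [0.4891 0.2542 0.0557] rot [-2.000e-04 -5.000e-04 -9.179e-01]
pos [0.3259 0.4446 0.0556] rot [-2.000e-04 -5.000e-04 -9.179e-01]
```

>>> carry_out(rot=[[0,0,-0.34],[0,0,-0.68],[0,0,-0.918]], delta_pos=[[0.115,-0.144,0.019],[0.23,-0.288,0.037],[0.344,-0.431,0.056]], grip=[85.4,85.4,85.4], squeeze=20)

```text
time_s: 0.57
ee_pos: [0.2183, -0.4007, 0.2867]
tool_rot: [0.934, 0.357, 0.0, -0.0]
contact_force: [0.3, -0.3, 0.3]
grip_width: 0.995
finger_force: 0.0
```

>>> carry_out(rot=[[0,0,-0.34],[0,0,-0.68],[0,0,-0.918]], delta_pos=[[0.166,-0.078,0.019],[0.332,-0.156,0.037],[0.499,-0.234,0.056]], grip=[85.4,85.4,85.4])

```text
time_s: 0.95
ee_pos: [0.2833, -0.2487, 0.2702]
tool_rot: [0.828, 0.561, 0.0, 0.0]
contact_force: [1.4, 1.0, 0.0]
grip_width: 1.004
finger_force: 0.0
```

>>> carry_out(rot=[[0,0,-0.34],[0,0,-0.68],[0,0,-0.918]], delta_pos=[[0.184,0.004,0.019],[0.367,0.008,0.037],[0.551,0.011,0.056]], grip=[85.4,85.4,85.4])

```text
time_s: 1.32
ee_pos: [0.3483, -0.0967, 0.2536]
tool_rot: [0.679, 0.734, 0.0, 0.001]
contact_force: [0.7, -0.6, 0.3]
grip_width: 1.002
finger_force: 0.0
```

>>> carry_out(rot=[[0,0,-0.34],[0,0,-0.68],[0,0,-0.918]], delta_pos=[[0.163,0.085,0.019],[0.326,0.17,0.037],[0.489,0.254,0.056]], grip=[85.4,85.4,85.4])

```text
time_s: 1.7
ee_pos: [0.4134, 0.0555, 0.2367]
tool_rot: [0.493, 0.87, 0.0, 0.001]
contact_force: [0.7, -0.0, 0.2]
grip_width: 1.003
finger_force: 0.0
```

>>> carry_out(rot=[[0,0,-0.34],[0,0,-0.68],[0,0,-0.918],[0,0,-0.918],[0,0,-0.918]], delta_pos=[[0.109,0.148,0.019],[0.217,0.296,0.037],[0.326,0.445,0.056],[0.326,0.445,0.056],[0.326,0.445,0.056]], grip=[85.4,85.4,85.4,85.4,85.4])

```text
time_s: 2.33
ee_pos: [0.4774, 0.2056, 0.2194]
tool_rot: [0.285, 0.959, -0.001, -0.001]
contact_force: [0.1, -0.5, -0.1]
grip_width: 1.002
finger_force: 0.0
```

>>> carry_out(rot=[[0,0,0],[0,0,0],[0,0,0],[0,0,0],[0,0,0],[0,0,0]], delta_pos=[[0,0,0.11],[0,0,0.22],[0,0,0.316],[0,0,0.316],[0,0,0.316],[0,0,0.316]], grip=[85.4,85.4,85.4,70,70,70])

```text
time_s: 3.08
ee_pos: [0.4789, 0.2057, 0.1266]
tool_rot: [0.285, 0.958, 0.001, 0.001]
contact_force: [0.1, 0.5, -0.2]
grip_width: 0.828
finger_force: 0.0
```

```bash
python3 - <<'E'
from h import *
F=[]
for i in range(6):
    f=grab_frame("side"); s=telemetry.read_state(); F.append(s["contact_force"])
print(s,np.mean(F,0),np.std(F,0))
cv2.imwrite("pics/s1.png",cv2.resize(f["img"][200:310,180:300],(720,660)[:2] if 0 else (640,587),interpolation=cv2.INTER_CUBIC))
E
```

```text
{'time_s': 3.375, 'joint_positions': array([ 2.72980189e-01,  3.61645660e-01,  1.87776548e+00, -1.45787604e-04,
        9.01495317e-01, -7.20080418e-01]), 'qvel': array([ 0.00149144,  0.00367804,  0.00332949, -0.00176445, -0.00136986,
       -0.00090199]), 'joint_efforts': array([-3.44854966e-02, -4.03154039e+01, -1.81098837e+01, -2.77481835e-03,
       -5.59535081e-03,  4.16615171e-05]), 'ee_pos': array([0.47817678, 0.20590871, 0.12543397]), 'tool_rot': array([2.84823825e-01, 9.58579818e-01, 1.34394971e-04, 3.20820730e-04]), 'contact_force': array([ 0.28460528,  0.77045693, -1.09306897]), 'ft_torque': array([-0.00526606, -0.02645942, -0.02145388]), 'finger_force': 0.0, 'grip_width': 0.8191843807671954} [-0.02040719 -0.02139004 -0.07378379] [0.40516143 0.6177928  0.60971341]
```

View pics/s1.png

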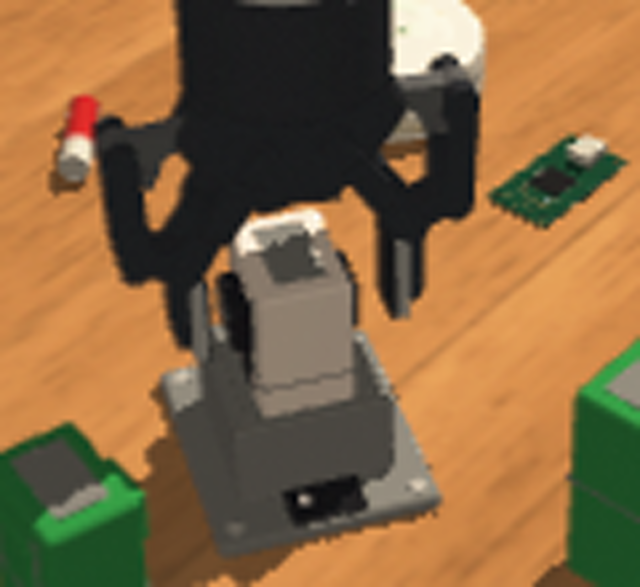

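The fingers straddle the pack at tab height, with their inner faces at about x=205 (left) and x=395 (right). The black faces are at about 220 and 357, so the left gap is smaller. I'll check this against projected points.

```bash
python3 - <<'E'
from h import *
f=grab_frame("side")
c=np.array([.478,.206]);ux=np.array([.838,-.546]);uy=np.array([.546,.838])
for z in(.064,.075,.086):
    for x in(-.012,.012):
        P=[[*(c+x*ux+y*uy),z] for y in(.035,.032,.026,.02,.018,-.018,-.02,-.026,-.032,-.035)]
        print(z,x,np.round((proj(f,P)-[180,200])*5.333).astype(int).tolist())
# pack edges at front face
print(np.round((proj(f,[[*(c-.025*ux+y*uy),z] for y in(.018,-.018) for z in(.044,.098)])-[180,200])*5.333))
E
```

```text
0.064 -0.012 [[208, 358], [216, 356], [231, 353], [247, 349], [252, 348], [345, 328], [350, 327], [365, 324], [380, 321], [388, 319]]
0.064 0.012 [[193, 318], [200, 316], [216, 313], [231, 310], [236, 308], [327, 289], [332, 288], [347, 285], [362, 282], [369, 281]]
0.075 -0.012 [[206, 335], [214, 334], [230, 330], [246, 327], [251, 326], [344, 306], [349, 305], [365, 302], [380, 299], [387, 297]]
0.075 0.012 [[191, 295], [199, 294], [214, 291], [230, 287], [235, 286], [326, 267], [332, 266], [347, 263], [362, 260], [369, 259]]
0.086 -0.012 [[205, 313], [213, 311], [229, 308], [244, 304], [250, 303], [344, 284], [349, 283], [364, 279], [380, 276], [387, 275]]
0.086 0.012 [[189, 273], [197, 271], [213, 268], [228, 265], [234, 264], [326, 245], [331, 244], [346, 241], [361, 238], [369, 236]]
[[263. 410.]
 [257. 300.]
 [355. 390.]
 [353. 280.]]
```

>>> carry_out(rot=[[0,0,0],[0,0,0],[0,0,0],[0,0,0],[0,0,0]], delta_pos=[[0,0,0],[0,0,0],[0,0,0],[0,0,0],[0,0,0]], grip=[62,56,54,53,53])

```text
time_s: 4.05
ee_pos: [0.4788, 0.2066, 0.1255]
tool_rot: [0.285, 0.959, 0.001, 0.001]
contact_force: [1.0, 5.9, 1.9]
grip_width: 0.622
finger_force: 2.6
```

```bash
cat > feel.py <<'E'
from h import *
import sys
F=[]
for i in range(int(sys.argv[1]) if len(sys.argv)>1 else 4):
    f=grab_frame("side"); s=telemetry.read_state(); F.append(np.r_[R.from_quat(s["tool_rot"]).inv().apply(s["contact_force"]),s["finger_force"],s["grip_width"]*85.4])
print("t",s["time_s"],"tool F xyz, finger, width",np.round(np.mean(F,0),2),"ee",np.round(s["ee_pos"],4), "tq",np.round(R.from_quat(s["tool_rot"]).inv().apply(s["ft_torque"]),2))
E
python3 feel.py
```

```text
t 4.25 tool F xyz, finger, width [ 1.93  5.21 -1.37  2.56 53.05] ee [0.4788 0.2066 0.1254] tq [-0.84  0.29 -0.05]
```

>>> carry_out(rot=[[0,0,0],[0,0,0]], delta_pos=[[0,0.005,0],[0,0.005,0]], grip=[53,53])

```text
time_s: 4.5
ee_pos: [0.479, 0.207, 0.1251]
tool_rot: [0.285, 0.959, -0.0, 0.0]
contact_force: [1.0, 2.3, 1.1]
grip_width: 0.621
finger_force: 1.2
```

```bash
python3 feel.py
```

```text
t 4.7 tool F xyz, finger, width [-3.000e-02  2.410e+00 -1.960e+00  1.230e+00  5.287e+01] ee [0.479  0.207  0.1251] tq [-0.38 -0.02 -0.02]
```

>>> carry_out(rot=[[0,0,0],[0,0,0]], delta_pos=[[0,0.006,0],[0,0.006,0]], grip=[53,53])

```text
time_s: 4.95
ee_pos: [0.479, 0.2081, 0.1246]
tool_rot: [0.285, 0.959, -0.001, -0.001]
contact_force: [-0.4, 0.3, -0.0]
grip_width: 0.62
finger_force: 0.0
```

```bash
python3 feel.py
```

```text
t 5.15 tool F xyz, finger, width [-6.000e-02  1.900e-01  4.000e-02  0.000e+00  5.316e+01] ee [0.4794 0.2083 0.1248] tq [0.   0.02 0.02]
```

>>> carry_out(rot=[[0,0,0],[0,0,0],[0,0,0]], delta_pos=[[0,0,0],[0,0,0],[0,0,0]], grip=[52,51,51])

```text
time_s: 5.52
ee_pos: [0.4798, 0.2086, 0.1251]
tool_rot: [0.285, 0.959, -0.0, 0.0]
contact_force: [0.3, -0.6, 0.5]
grip_width: 0.594
finger_force: 0.0
```

```bash
python3 feel.py
```

```text
t 5.725 tool F xyz, finger, width [5.0e-02 2.4e-01 5.0e-02 0.0e+00 5.1e+01] ee [0.4798 0.2086 0.1251] tq [-0.01 -0.03  0.03]
```

>>> carry_out(rot=[[0,0,0],[0,0,0],[0,0,0]], delta_pos=[[0,0,0],[0,0,0],[0,0,0]], grip=[50,50,50])

```text
time_s: 6.1
ee_pos: [0.48, 0.2087, 0.1251]
tool_rot: [0.285, 0.959, 0.0, 0.0]
contact_force: [0.9, 0.5, -0.8]
grip_width: 0.591
finger_force: 0.4
```

```bash
python3 feel.py
```

```text
t 6.3 tool F xyz, finger, width [ 0.56  1.17 -0.42  0.45 50.17] ee [0.48   0.2087 0.1251] tq [-0.19  0.05  0.  ]
```

>>> carry_out(rot=[[0,0,0],[0,0,0],[0,0,0]], delta_pos=[[0,0.003,0],[0,0.003,0],[0,0.003,0]], grip=[50,49,49])

```text
time_s: 6.68
ee_pos: [0.48, 0.2089, 0.1252]
tool_rot: [0.285, 0.959, -0.001, -0.0]
contact_force: [-2.2, -2.1, 3.3]
grip_width: 0.579
finger_force: 5.6
```

```bash
python3 feel.py
```

```text
t 6.875 tool F xyz, finger, width [-0.44 -3.4  -4.14  5.88 49.28] ee [0.48   0.209  0.1251] tq [ 0.68 -0.05 -0.07]
```

>>> carry_out(rot=[[0,0,0],[0,0,0]], delta_pos=[[0,-0.002,-0.002],[0,-0.002,-0.002]], grip=[49,49])

```text
time_s: 7.12
ee_pos: [0.48, 0.2091, 0.1252]
tool_rot: [0.285, 0.958, 0.0, -0.0]
contact_force: [1.0, -0.4, -2.4]
grip_width: 0.567
finger_force: 4.4
```

```bash
python3 feel.py
```

```text
t 7.325 tool F xyz, finger, width [3.300e-01 2.000e-02 2.370e+00 4.380e+00 4.904e+01] ee [0.48   0.209  0.1254] tq [ 0.06 -0.   -0.03]
```

>>> carry_out(rot=[[0,0,0],[0,0,0]], delta_pos=[[0,0,0],[0,0,0]], grip=[48.2,48.2])

```text
time_s: 7.58
ee_pos: [0.48, 0.2089, 0.1255]
tool_rot: [0.285, 0.959, 0.0, -0.0]
contact_force: [-0.1, 0.1, -3.6]
grip_width: 0.568
finger_force: 5.2
```

```bash
python3 feel.py
```

```text
t 7.775 tool F xyz, finger, width [-0.25  0.11  3.43  5.32 48.18] ee [0.48   0.2089 0.1255] tq [-0.01 -0.03  0.01]
```

>>> carry_out(rot=[[0,0,0],[0,0,0]], delta_pos=[[0,0,0.001],[0,0,0.001]], grip=[47.2,47.2])

```text
time_s: 8.02
ee_pos: [0.48, 0.2088, 0.1255]
tool_rot: [0.285, 0.959, -0.0, 0.0]
contact_force: [-1.1, 0.3, -1.6]
grip_width: 0.553
finger_force: 6.1
```

```bash
python3 feel.py
```

```text
t 8.225 tool F xyz, finger, width [ 0.56 -0.44  1.38  6.12 47.41] ee [0.48   0.2088 0.1255] tq [ 0.06 -0.01 -0.05]
```

>>> carry_out(rot=[[0,0,0],[0,0,0]], delta_pos=[[0,0,0],[0,0,0]], grip=[46.4,46.4])

```text
time_s: 8.48
ee_pos: [0.4799, 0.2086, 0.1256]
tool_rot: [0.285, 0.959, -0.0, 0.0]
contact_force: [-1.1, -1.6, 2.7]
grip_width: 0.549
finger_force: 7.7
```

```bash
python3 feel.py
```

```text
t 8.675 tool F xyz, finger, width [ 0.31 -2.59 -3.25  7.94 46.57] ee [0.4799 0.2086 0.1256] tq [0.55 0.04 0.02]
```

>>> carry_out(rot=[[0,0,0],[0,0,0]], delta_pos=[[0,-0.0025,-0.0015],[0,-0.0025,-0.0015]], grip=[46.4,46.4])

```text
time_s: 8.93
ee_pos: [0.4798, 0.2084, 0.1256]
tool_rot: [0.285, 0.959, 0.0, 0.0]
contact_force: [0.4, -0.7, -0.5]
grip_width: 0.545
finger_force: 6.9
```

```bash
python3 feel.py
```

```text
t 9.125 tool F xyz, finger, width [ 0.05  0.15  1.28  6.72 46.67] ee [0.4798 0.2084 0.1256] tq [-0.04 -0.02  0.03]
```

>>> carry_out(rot=[[0,0,0],[0,0,0]], delta_pos=[[0,-0.001,-0.0005],[0,-0.002,-0.001]], grip=[45.9,45.4])

```text
time_s: 9.38
ee_pos: [0.4792, 0.2077, 0.126]
tool_rot: [0.285, 0.959, -0.0, -0.0]
contact_force: [-0.4, -0.3, -2.2]
grip_width: 0.532
finger_force: 7.6
```

```bash
python3 feel.py
```

```text
t 9.575 tool F xyz, finger, width [-0.35 -0.22  2.85  7.55 45.59] ee [0.4792 0.2077 0.126 ] tq [0.01 0.02 0.03]
```

>>> carry_out(rot=[[0,0,0],[0,0,0]], delta_pos=[[0,-0.001,0],[0,-0.002,0]], grip=[44.9,44.4])

```text
time_s: 9.82
ee_pos: [0.479, 0.2072, 0.1261]
tool_rot: [0.285, 0.959, -0.0, 0.0]
contact_force: [-0.6, -0.7, -2.6]
grip_width: 0.52
finger_force: 8.4
```

```bash
python3 feel.py
```

```text
t 10.025 tool F xyz, finger, width [ 0.22 -0.32  2.52  8.44 44.45] ee [0.479  0.2072 0.1261] tq [-0.    0.02 -0.02]
```

>>> carry_out(rot=[[0,0,0],[0,0,0]], delta_pos=[[0,-0.001,0],[0,-0.002,0]], grip=[43.9,43.4])

```text
time_s: 10.28
ee_pos: [0.4787, 0.2067, 0.1262]
tool_rot: [0.285, 0.959, 0.0, 0.0]
contact_force: [0.5, 1.3, -2.0]
grip_width: 0.51
finger_force: 9.3
```

```bash
python3 feel.py
```

```text
t 10.475 tool F xyz, finger, width [ 0.07 -0.22  1.55  9.33 43.62] ee [0.4787 0.2067 0.1261] tq [-0.02 -0.01 -0.04]
```

>>> carry_out(rot=[[0,0,0],[0,0,0],[0,0,0]], delta_pos=[[0,-0.001,-0.0005],[0,-0.0015,-0.0005],[0,-0.0015,-0.0005]], grip=[43,42.5,42.5])

```text
time_s: 10.85
ee_pos: [0.4784, 0.2064, 0.1263]
tool_rot: [0.285, 0.959, 0.0, 0.0]
contact_force: [-0.1, 0.1, -1.2]
grip_width: 0.497
finger_force: 11.2
```

```bash
python3 feel.py
```

```text
t 11.05 tool F xyz, finger, width [ 0.08 -0.59  1.53 11.2  42.75] ee [0.4784 0.2064 0.1263] tq [-0.01  0.03 -0.04]
```

Near or at the stop. I'll firm up the grip.

>>> carry_out(rot=[[0,0,0],[0,0,0],[0,0,0]], delta_pos=[[0,-0.0005,0],[0,-0.0005,0],[0,-0.0005,0]], grip=[42,41,40])

```text
time_s: 11.42
ee_pos: [0.4784, 0.2063, 0.1266]
tool_rot: [0.285, 0.959, 0.0, 0.0]
contact_force: [-0.2, 0.6, 1.9]
grip_width: 0.487
finger_force: 20.6
```

```bash
python3 feel.py
```

```text
t 11.625 tool F xyz, finger, width [ 0.73 -0.44 -3.22 20.74 41.73] ee [0.4784 0.2063 0.1266] tq [ 0.01  0.18 -0.03]
```

>>> carry_out(rot=[[0,0,0],[0,0,0],[0,0,0],[0,0,0]], delta_pos=[[0,0,-0.0015],[0,0,-0.003],[0,0,-0.005],[0,0,-0.008]], grip=[40,40,40,40])

```text
time_s: 12.12
ee_pos: [0.4781, 0.206, 0.1283]
tool_rot: [0.285, 0.959, -0.0, -0.0]
contact_force: [0.3, -0.1, -1.7]
grip_width: 0.49
finger_force: 20.6
```

```bash
python3 feel.py
```

```text
t 12.325 tool F xyz, finger, width [-0.17  0.39  2.43 20.58 41.39] ee [0.4783 0.2062 0.1286] tq [0.02 0.03 0.01]
```

>>> carry_out(rot=[[0,0,0],[0,0,0],[0,0,0],[0,0,0],[0,0,0],[0,0,0],[0,0,0]], delta_pos=[[0,0,-0.007],[0,0,-0.014],[0,0,-0.021],[0,0,-0.028],[0,0,-0.035],[0,0,-0.042],[0,0,-0.05]], grip=[40,40,40,40,40,40,40])

```text
time_s: 13.2
ee_pos: [0.4783, 0.2062, 0.1438]
tool_rot: [0.285, 0.959, -0.0, 0.0]
contact_force: [-0.4, -0.2, -2.5]
grip_width: 0.488
finger_force: 20.7
```

```bash
python3 feel.py
```

```text
t 13.4 tool F xyz, finger, width [ 0.15  0.1   2.29 20.67 41.56] ee [0.4783 0.2062 0.1437] tq [-0.02  0.   -0.03]
```

Clean so far, so I'll lift it clear and plan the carry to the notebook.

>>> carry_out(rot=[[0,0,0],[0,0,0],[0,0,0],[0,0,0],[0,0,0],[0,0,0],[0,0,0],[0,0,0]], delta_pos=[[0,0,-0.015],[0,0,-0.03],[0,0,-0.05],[0,0,-0.08],[0,0,-0.12],[0,0,-0.17],[0,0,-0.2],[0,0,-0.2]], grip=[40,40,40,40,40,40,40,40])

```text
time_s: 14.4
ee_pos: [0.4788, 0.2064, 0.2048]
tool_rot: [0.285, 0.959, 0.001, 0.001]
contact_force: [0.3, 0.2, -2.1]
grip_width: 0.487
finger_force: 20.7
```

```bash
python3 - <<'E'
from h import *
f=grab_frame("top"); g=grab_frame("side")
img=f["img"]; m=cv2.inRange(img[160:280,330:430],(150,150,150),(255,255,255))
u=np.argwhere(m).mean(0)[::-1]+[330,160]; r=cv2.minAreaRect(np.argwhere(m)[:,::-1].astype(np.float32)); print(u,r)
for z in(.011,): print(least_squares(lambda p:(proj(f,[p[0],p[1],z])-u)[0],[.5,-.2]).x)
print(telemetry.read_state()["ee_pos"],telemetry.read_state()["time_s"])
plan([.475,-.23,.205],0.2,3)
cv2.imwrite("pics/a2.png",np.hstack([cv2.resize(f["img"][100:300,130:430],(400,267)),cv2.resize(g["img"][150:350,150:450],(400,267))]))
E
```

```text
[379.61347673 218.29214223] ((49.99999237060547, 57.99999237060547), (57.99999237060547, 79.99998474121094), -0.0)
[ 0.4730615  -0.23011626]
[0.47807517 0.20614056 0.2035437 ] 14.5
pos [-0.2618 -0.4078 -0.0015] rot [-3.000e-04 -0.000e+00  5.287e-01]
pos [-0.3593 -0.3252 -0.0016] rot [-3.000e-04 -0.000e+00  5.287e-01]
pos [-0.4318 -0.2201 -0.0016] rot [-3.000e-04 -0.000e+00  5.287e-01]
```

View pics/a2.png

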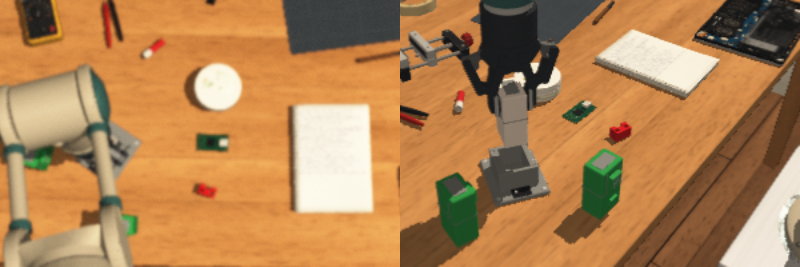

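The pack is held upright, clear of the empty dock, and nothing else has moved. The notebook's middle is at (0.473, -0.230). I'll carry at the same yaw.

>>> carry_out(rot=[[0,0,0],[0,0,0],[0,0,0],[0,0,0],[0,0,0],[0,0,0],[0,0,0],[0,0,0]], delta_pos=[[-0.015,-0.023,0],[-0.05,-0.08,0],[-0.1,-0.157,0],[-0.157,-0.245,0],[-0.216,-0.337,0],[-0.275,-0.429,0],[-0.334,-0.52,0],[-0.393,-0.612,0]], grip=[40,40,40,40,40,40,40,40])

```text
time_s: 15.5
ee_pos: [0.4762, -0.0135, 0.2032]
tool_rot: [0.285, 0.959, -0.0, -0.0]
contact_force: [0.3, 0.5, -2.0]
grip_width: 0.491
finger_force: 20.8
```

>>> carry_out(rot=[[0,0,0],[0,0,0],[0,0,0],[0,0,0],[0,0,0],[0,0,0],[0,0,0],[0,0,0]], delta_pos=[[-0.059,-0.092,0],[-0.118,-0.184,0],[-0.177,-0.275,0],[-0.236,-0.367,0],[-0.293,-0.456,0],[-0.343,-0.534,0],[-0.378,-0.589,0],[-0.393,-0.612,0]], grip=[40,40,40,40,40,40,40,40])

```text
time_s: 16.5
ee_pos: [0.475, -0.2311, 0.2034]
tool_rot: [0.285, 0.958, 0.0, -0.0]
contact_force: [-0.7, 0.7, -2.8]
grip_width: 0.489
finger_force: 20.8
```

```bash
python3 feel.py
```

```text
t 16.7 tool F xyz, finger, width [-0.14  0.4   2.16 20.78 41.58] ee [ 0.475  -0.2294  0.2035] tq [ 0.03 -0.    0.08]
```

>>> carry_out(rot=[[0,0,0],[0,0,0],[0,0,0],[0,0,0],[0,0,0],[0,0,0],[0,0,0]], delta_pos=[[0,0,0.04],[0,0,0.09],[0,0,0.14],[0,0,0.18],[0,0,0.205],[0,0,0.217],[0,0,0.222]], grip=[40,40,40,40,40,40,40])

```text
time_s: 17.58
ee_pos: [0.4754, -0.2303, 0.1371]
tool_rot: [0.285, 0.959, -0.0, 0.0]
contact_force: [-0.1, -0.4, -2.2]
grip_width: 0.488
finger_force: 20.8
```

>>> carry_out(rot=[[0,0,0],[0,0,0],[0,0,0],[0,0,0],[0,0,0],[0,0,0]], delta_pos=[[0,0,0.004],[0,0,0.008],[0,0,0.012],[0,0,0.016],[0,0,0.019],[0,0,0.019]], grip=[40,40,40,40,40,40])

```text
time_s: 18.32
ee_pos: [0.4752, -0.2302, 0.1313]
tool_rot: [0.285, 0.959, -0.0, -0.0]
contact_force: [-0.5, 0.6, -2.9]
grip_width: 0.488
finger_force: 20.8
```

```bash
python3 feel.py
```

```text
t 18.525 tool F xyz, finger, width [3.000e-02 3.000e-01 2.070e+00 2.078e+01 4.166e+01] ee [ 0.4753 -0.2302  0.1314] tq [ 0.08 -0.03  0.  ]
```

>>> carry_out(rot=[[0,0,0],[0,0,0],[0,0,0],[0,0,0]], delta_pos=[[0,0,0.0015],[0,0,0.003],[0,0,0.0045],[0,0,0.0045]], grip=[40,40,40,40])

```text
time_s: 19.02
ee_pos: [0.4752, -0.2301, 0.13]
tool_rot: [0.285, 0.959, -0.0, -0.0]
contact_force: [0.3, -0.3, -2.0]
grip_width: 0.488
finger_force: 20.8
```

```bash
python3 feel.py
```

```text
t 19.225 tool F xyz, finger, width [-0.53  0.12  1.91 20.78 41.82] ee [ 0.4753 -0.2302  0.1301] tq [ 0.01  0.02 -0.02]
```

>>> carry_out(rot=[[0,0,0],[0,0,0],[0,0,0],[0,0,0]], delta_pos=[[0,0,0.0015],[0,0,0.003],[0,0,0.004],[0,0,0.004]], grip=[40,40,40,40])

```text
time_s: 19.73
ee_pos: [0.4753, -0.2302, 0.1294]
tool_rot: [0.285, 0.959, -0.0, 0.0]
contact_force: [-1.8, 1.0, 4.6]
grip_width: 0.488
finger_force: 22.0
```

```bash
python3 feel.py
```

```text
t 19.925 tool F xyz, finger, width [ 1.96 -0.58 -5.43 22.15 41.65] ee [ 0.4753 -0.2303  0.1294] tq [ 0.04  0.34 -0.01]
```

>>> carry_out(rot=[[0,0,0],[0,0,0],[0,0,0],[0,0,0],[0,0,0],[0,0,0],[0,0,0],[0,0,0]], delta_pos=[[0,0,-0.0015],[0,0,-0.0015],[0,0.001,-0.0015],[0,0.003,-0.001],[0,0.005,-0.0005],[0,0.007,0],[0,0.009,0.0005],[0,0.01,0.0005]], grip=[40,40,42.5,43.5,44.8,46,47.2,48.2])

```text
time_s: 20.92
ee_pos: [0.4768, -0.2274, 0.1285]
tool_rot: [0.285, 0.959, 0.0, -0.0]
contact_force: [-0.2, 0.3, -2.1]
grip_width: 0.566
finger_force: 5.1
```

```bash
python3 feel.py
```

```text
t 21.125 tool F xyz, finger, width [-0.21 -0.09  2.64  5.15 48.21] ee [ 0.4769 -0.2276  0.1286] tq [ 0.   -0.03 -0.04]
```

>>> carry_out(rot=[[0,0,0],[0,0,0],[0,0,0]], delta_pos=[[0,0,0.001],[0,0,0.0015],[0,0,0.0015]], grip=[48.2,48.2,48.2])

```text
time_s: 21.5
ee_pos: [0.4769, -0.2277, 0.1282]
tool_rot: [0.285, 0.959, -0.0, -0.0]
contact_force: [0.2, 0.0, -2.1]
grip_width: 0.567
finger_force: 5.1
```

```bash
python3 feel.py
```

```text
t 21.7 tool F xyz, finger, width [ 0.17  0.46  2.19  5.15 47.92] ee [ 0.4769 -0.2276  0.1282] tq [-0.05  0.01  0.01]
```

Still hanging, so I'll lower a little more.

>>> carry_out(rot=[[0,0,0],[0,0,0],[0,0,0]], delta_pos=[[0,0,0.0015],[0,0,0.0025],[0,0,0.0025]], grip=[48.2,48.2,48.2])

```text
time_s: 22.08
ee_pos: [0.477, -0.2277, 0.128]
tool_rot: [0.285, 0.959, -0.0, 0.0]
contact_force: [-0.8, 1.1, 4.6]
grip_width: 0.567
finger_force: 5.5
```

```bash
python3 feel.py
```

```text
t 22.275 tool F xyz, finger, width [ 1.63 -0.26 -5.39  5.5  48.37] ee [ 0.477  -0.2278  0.128 ] tq [ 0.06  0.3  -0.  ]
```

>>> carry_out(rot=[[0,0,0],[0,0,0],[0,0,0],[0,0,0],[0,0,0],[0,0,0],[0,0,0],[0,0,0]], delta_pos=[[0,0,-0.0012],[0,0,-0.0012],[0,0.0015,-0.001],[0,0.003,-0.0005],[0,0.003,0],[0,0.003,0],[0,0.003,0],[0,0.003,0]], grip=[48.2,48.2,49,50,52,60,70,75])

```text
time_s: 23.28
ee_pos: [0.4774, -0.2269, 0.1275]
tool_rot: [0.285, 0.959, -0.0, 0.0]
contact_force: [-0.5, 0.6, 0.2]
grip_width: 0.878
finger_force: 0.0
```

```bash
python3 feel.py 2; python3 - <<'E'
from h import *
f=grab_frame("side"); cv2.imwrite("pics/s3.png",cv2.resize(f["img"][100:250,260:420],(640,600)))
E
```

```text
t 23.375 tool F xyz, finger, width [ 0.16  0.19  0.4   0.   74.97] ee [ 0.4774 -0.2269  0.1275] tq [ 0.01 -0.04  0.02]
```

View pics/s3.png

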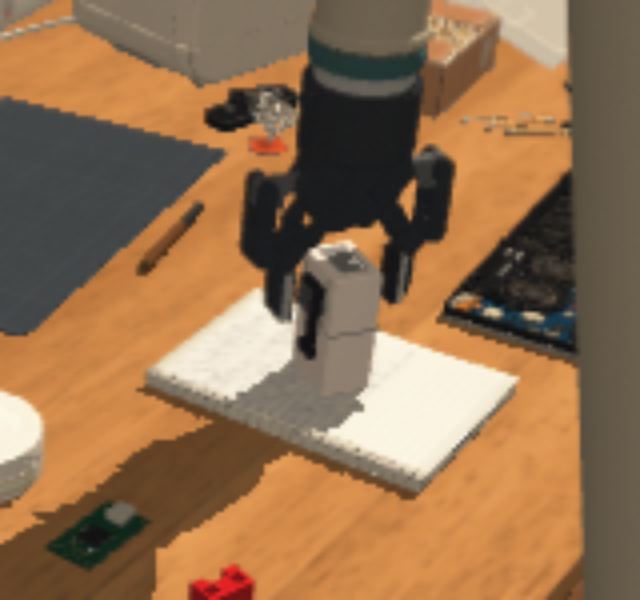

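The pack stands upright near the notebook's middle (about 335,320 in the crop), with the fingers open on both sides of it. I'll retreat straight up.

>>> carry_out(rot=[[0,0,0],[0,0,0],[0,0,0],[0,0,0],[0,0,0],[0,0,0],[0,0,0],[0,0,0]], delta_pos=[[0,0,-0.03],[0,0,-0.1],[0,0,-0.2],[0,0,-0.32],[0,0,-0.44],[0,0,-0.5],[0,0,-0.5],[0,0,-0.5]], grip=[85,85,85,85,85,85,85,85])

```text
time_s: 24.42
ee_pos: [0.4769, -0.2266, 0.2769]
tool_rot: [0.285, 0.959, 0.0, -0.001]
contact_force: [-1.1, -0.1, -1.0]
grip_width: 1.001
finger_force: 0.0
```

```bash
python3 feel.py 2; python3 - <<'E'
from h import *
f=grab_frame("side"); cv2.imwrite("pics/s4.png",cv2.resize(f["img"][100:300,200:420],(660,600)))
E
```

```text
t 24.525 tool F xyz, finger, width [ 0.47 -0.46 -0.52  0.   85.03] ee [ 0.4769 -0.2266  0.2764] tq [ 0.01 -0.01 -0.  ]
```

View pics/s4.png

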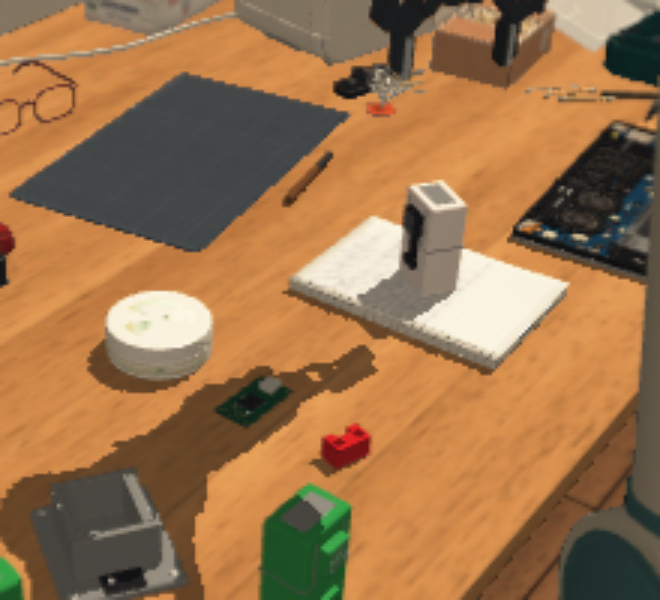

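The pack stands alone and upright on the notebook at about (432,240), the gripper is clear, and the tin, board and magnet are untouched.

```bash
python3 -c "
from cell import ticket; print(ticket.finish_job())"
```

```text
the job is handed in; nothing more can be done
None
```

The battery pack is out of the dock and stands upright near the middle of the notebook, released, with the other things left where they were; the job was handed in at about 25 s, and no verdict came back.

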